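Lengthen the telescopic draining rack and hang two cups to drain

TASK

The draining rack on the worktop is pushed together, so its two pegs are too close for two cups. Press its spring button in flush with the rail, slide the rail's sleeve out until the button pops fully into the other hole and locks, then hang the two upside-down cups mouth-down, one on each slanting peg (either way round), let down until the inside of the cup sits on the peg's tip. Keep the cups mouth-down all the way and leave the other things where they stand.

Things in the scene. Friction and masses are not known exactly. Their poses are not given: they have to be found in the camera images.
- rack: Fixed draining rack: steel base trough (52 x 290 mm, rim 10 mm high, centre at rack x -4, y -5 mm) under a level square rail along rack y, rail axis at x 0, z 55 mm. Origin on the worktop under the rail; x away from the robot, y along the rail to the grey foot block (36 x 32 mm, centre y +120, top z 69 mm) that holds the fixed inner tube. Yaw within 0.15 rad.
- sleeve (a joint): How far the aluminium sleeve is slid out in rack -y (m): 0 short (start), 0.060 button at the far hole, end stop 0.072. Square tube 28 mm wide (rack x -14 to +14), z 41 to 69 mm, rack y +85 to -80 mm when short, wall 3 mm, glide foot under its -y end. Sliding friction 1.5 N; the button in a hole locks it both ways with 1 mm of play.
- button (a joint): How far the button is pressed in, along rack +x (m): 0 out, 6 mm proud of the sleeve; 0.006 flush; 0.009 under the wall between the holes; end 0.0105. Spring 2.3 N out, 4.3 N flush. Pressed just flush, its dome lets the sleeve's own pull (5 to 15 N) push it under the hole's edge; 2 mm or more proud it locks.
- button_tip (a point): Middle of the button's domed end: steel pin of 10 mm diameter in the fixed inner tube, on the rail's side towards the robot, axis along rack x, at rack (-20, -25, 55) mm when out; it does not move along the rail. A grip across the sleeve here (fingers before and behind, closing along rack x) presses it flush and holds the sleeve; slid, the grip leaves with the sleeve and the button stays.
- near_hole (a point): Centre, on the sleeve's face towards the robot, of the 12 mm hole that the button stands in at the start; moves with the sleeve.
- far_hole (a point): Centre, on the sleeve's face towards the robot, of the other 12 mm hole, 60 mm from the first towards rack +y; moves with the sleeve. Slide the sleeve until this hole comes to the button.
- peg_fixed_tip (a point): End of the peg on the foot block (root at rack y +125 mm). Both pegs are 10 mm steel rods with a 12 mm ball end, 105 mm long to the tip, rooted on the rail's axis line at rack z 65 mm and leaning 25 degrees from upright towards rack -x (the robot): the tip is 44 mm to rack -x of the root and 95 mm above it, 160 mm above the worktop.
- peg_slide_tip (a point): End of the other peg, on the sleeve; same shape and lean; moves with the sleeve. The pegs stand 65 mm apart along the rail when short, 125 mm when drawn out.
- beaker: Thin plastic beaker with a small print, upside down on the worktop: 80 mm tall, 55 mm across its closed end (now on top) widening evenly to 68 mm at the rim, hollow, floor 4 mm thick, walls about 3 mm, 50 g. Origin at the centre of the outer face of its closed end, 80 mm above the worktop at the start; its z axis points to its mouth (down).
- cup: Plain white cup without handle, upside down on the worktop: 80 mm tall, 53 mm across its closed end (now on top) widening evenly to 74 mm at the rim, hollow, floor 6 mm thick, walls about 4 mm, 220 g. Origin at the centre of the outer face of its closed end, 80 mm above the worktop at the start; its z axis points to its mouth (down).
- tin: Coffee tin with a lid, 76 mm across, 122 mm tall, to be left alone. Origin at the centre of its underside.
- jar: Empty glass spice jar with a steel lid, 47 mm across, 102 mm tall, to be left alone. Origin at the centre of its underside.
- tamper: Coffee tamper with a wooden knob, 58 mm across, 76 mm tall, to be left alone. Origin at the centre of its underside.
There are look-alikes about, which are no part of the job. What is shaped like the cup but red is not meant.

How it is judged (in metres and radians):
On the way, in this order (a step that is already met when the one before it is completed fails the run):
1. the button is pressed flush (at least 5.3 mm in) with the sleeve still short (slid less than 4 mm) (value of joint button above 0.0053 m and value of joint sleeve below 0.004 m), for 0.1 s.
2. the sleeve is drawn out to 60 mm (within 2.5 mm) and the button has popped out through the far hole (less than 2 mm pressed) (value of joint sleeve between 0.0575 and 0.0625 m and value of joint button below 0.002 m), for 0.2 s.
3. one cup hangs mouth-down on a peg, the peg's tip at its inner floor (((z of peg_fixed_tip in the frame of beaker between 0 and 0.014 m and x of peg_fixed_tip in the frame of beaker between -0.03 and 0.03 m and y of peg_fixed_tip in the frame of beaker between -0.03 and 0.03 m and angle between beaker's own z axis and vertical above 2.49159 rad) or (z of peg_slide_tip in the frame of beaker between 0 and 0.014 m and x of peg_slide_tip in the frame of beaker between -0.03 and 0.03 m and y of peg_slide_tip in the frame of beaker between -0.03 and 0.03 m and angle between beaker's own z axis and vertical above 2.49159 rad) or (z of peg_fixed_tip in the frame of cup between 0 and 0.014 m and x of peg_fixed_tip in the frame of cup between -0.03 and 0.03 m and y of peg_fixed_tip in the frame of cup between -0.03 and 0.03 m and angle between cup's own z axis and vertical above 2.49159 rad) or (z of peg_slide_tip in the frame of cup between 0 and 0.014 m and x of peg_slide_tip in the frame of cup between -0.03 and 0.03 m and y of peg_slide_tip in the frame of cup between -0.03 and 0.03 m and angle between cup's own z axis and vertical above 2.49159 rad))), for 0.2 s.
4. both cups hang mouth-down, one on each peg ((((z of peg_fixed_tip in the frame of beaker between 0 and 0.014 m and x of peg_fixed_tip in the frame of beaker between -0.03 and 0.03 m and y of peg_fixed_tip in the frame of beaker between -0.03 and 0.03 m and angle between beaker's own z axis and vertical above 2.49159 rad) and (z of peg_slide_tip in the frame of cup between 0 and 0.014 m and x of peg_slide_tip in the frame of cup between -0.03 and 0.03 m and y of peg_slide_tip in the frame of cup between -0.03 and 0.03 m and angle between cup's own z axis and vertical above 2.49159 rad)) or ((z of peg_slide_tip in the frame of beaker between 0 and 0.014 m and x of peg_slide_tip in the frame of beaker between -0.03 and 0.03 m and y of peg_slide_tip in the frame of beaker between -0.03 and 0.03 m and angle between beaker's own z axis and vertical above 2.49159 rad) and (z of peg_fixed_tip in the frame of cup between 0 and 0.014 m and x of peg_fixed_tip in the frame of cup between -0.03 and 0.03 m and y of peg_fixed_tip in the frame of cup between -0.03 and 0.03 m and angle between cup's own z axis and vertical above 2.49159 rad)))), for 0.2 s.
At the end, for the whole second after the job is handed in: Sleeve out 60 mm (within 2.5), button out of the far hole (under 2 mm pressed). Beaker and cup at rest, one on each peg, either order: peg tip inside, within 14 mm of the closed end's outer face along the cup's axis, within 30 mm of it in x and y; mouth-down within 0.65 rad (all of step 2 and (((z of peg_fixed_tip in the frame of beaker between 0 and 0.014 m and x of peg_fixed_tip in the frame of beaker between -0.03 and 0.03 m and y of peg_fixed_tip in the frame of beaker between -0.03 and 0.03 m and angle between beaker's own z axis and vertical above 2.49159 rad) and (z of peg_slide_tip in the frame of cup between 0 and 0.014 m and x of peg_slide_tip in the frame of cup between -0.03 and 0.03 m and y of peg_slide_tip in the frame of cup between -0.03 and 0.03 m and angle between cup's own z axis and vertical above 2.49159 rad)) or ((z of peg_slide_tip in the frame of beaker between 0 and 0.014 m and x of peg_slide_tip in the frame of beaker between -0.03 and 0.03 m and y of peg_slide_tip in the frame of beaker between -0.03 and 0.03 m and angle between beaker's own z axis and vertical above 2.49159 rad) and (z of peg_fixed_tip in the frame of cup between 0 and 0.014 m and x of peg_fixed_tip in the frame of cup between -0.03 and 0.03 m and y of peg_fixed_tip in the frame of cup between -0.03 and 0.03 m and angle between cup's own z axis and vertical above 2.49159 rad))) and linear speed of each of beaker, cup below 0.02 m/s); the robot touches nothing.
It fails at once if a cup is tipped more than 0.9 rad from mouth-down (angle between any of beaker, cup's own z axis and vertical below 2.24159 rad).
It fails at once if the coffee tin, the spice jar or the tamper is moved more than 20 mm (distance of any of tin, jar, tamper from where it was at the start of the episode above 0.02 m).
It also fails if it takes over 69 s, if anything falls off the work surface, if the arm or the gripper's body presses on something with over 40 N, if the wrist force passes 120 N, or if a joint passes its speed limit or range.

ROBOT

A 6-joint arm with a two-finger parallel gripper is mounted at the origin on a cart in front of the work surface, level with it; the furniture and walls round the work are solid. World frame = base frame: x ahead of the robot, y to its left, z up, the work surface at z = 0. Lengths are in mm, angles in degrees, forces in N, time in s.
With the tool pointing down it reaches from about 300 to 850 mm from the base axis. Payload 4.2 kg.
Tool frame: the origin (TCP) lies between the finger pads; the fingertips stand 22 mm ahead of it and the grasp point (between the pads) lies 3 mm ahead of it (env.finger_overhang is the distance from the TCP to the fingertips, in mm); z points along the fingers, y is the line along which they close (so a half turn about z gives the same grasp; the last joint's range is limited). The gripper opens to 91 mm and grips with 3 to 60 N. Pads are 32 mm wide; open, the fingers measure 118 mm over their backs; the gripper's body (76 mm by 178 mm) begins 60 mm behind the grasp point.
Start: joints at [66.291, 18.312, 89.639, -0, 72.044, -1.146], TCP at [220.632, 531.005, 199.276] pointing down, gripper open.
Joint ranges: [-177.97, 177.97], [-48.28, 115.42], [12.27, 149.76], [-77.06, 257.06], [2.81, 150.46], [-146.56, 146.56]. Speed limits (degrees/s): [147.25, 147.25, 180, 180, 180, 180].

INTERFACE

Orientations are given as [roll, pitch, yaw] about the fixed x, y, z axes, in that order (R = Rz(yaw) Ry(pitch) Rx(roll)).
In Python, from workcell import state, cams, ticket, look_for, outline_of, env gives the robot as it stands.
- The arm moves only by the tool servo_tool, never from a script. Its argument "steps" is a list of rows, each a list of 3 entries, a list of its own where there are three numbers: the closure in counts, from 0 (fully open) to 255 (shut), then the shift along the tool's x, y, z in mm, then the turn, a rotation vector about the tool's x, y, z in rad. A call has exactly 10 rows; each row shifts and turns the commanded pose from where the row before left it, along the tool's axes as they then stand; what a row does not reach is not made up. A row lasts 1/10 s, in which the tool goes at most 50 mm and 8.59 degrees, less where a joint would pass 70% of its speed; a pose out of reach is approached as far as the arm can. A call with a gripper value outside its range is refused whole. The fingers move at their own pace and stop on an object; "squeeze" is the grip in N (left out, the last holds). Time passes only in rows, so rows that do not move let the fingers close, or fill a call up. It gives the time, the measured TCP pose, the force, the opening and the grip force at its end, in the units of the state.
- state(): the state, without advancing time (a new reading comes with each control period).
- cams.grab_frame(name): name is "scene" or "top" or "wrist"; returns a dict with "color" (480x640x3 uint8, red, green, blue), "z_map" (480x640 float32, mm along the optical axis (not along the pixel's ray), 0 where there is no reading), "fovy" (degrees; the focal length in pixels is half the picture's height over the tangent of half this angle, whatever the lens; pixels are square), "cx", "cy" (the principal point, pixels), "k1" (the pictures are not rectified: a ray, as slopes to the right and down, at radius r is drawn at 1 + k1 r^2 times it, then the intrinsics apply), "eye" and "rotation" of the camera in the world; the wrist camera has in their place "tool_from_camera" (4x4, takes a point from camera to tool coordinates, whose origin is the TCP and whose axes are the flange's). Camera axes: x right, y up, looking along -z (the intrinsics and any distortion apply to the point x, -y, -z); pixel columns grow to the right and rows downward; lengths in mm; the calibration is good to about 2 mm. A picture is of the moment at which its call begins: read the wrist's pose just before it.
- ticket.job_done(): hands the job in; it is judged then, once.
Trained networks look in a picture, given as the dict that the camera call returned (one of the last four; its "shot" number tells which), for a name from the list of things; names that differ only in an ending like _2 or _b are one class to them, and where a whole thing is asked for, a point or a joint stands for the part that bears it (a point fixed in the world has none). Each returns a list of dicts, best first, with "confidence" (0 to 1); they miss things now and then, are a little off and sometimes report something else, mostly with a low value. They report only what shows in the picture. A call takes as long as a camera call. They do not tell look-alikes from the thing itself.
- look_for(picture, thing): "at" ([column, row] in pixels, amid what is visible of it).
- outline_of(picture, thing): "pixels" (480x640 bool, what is visible of it) and "at" ([column, row] in pixels, amid what is visible of it).
The state is a dict: "time_s": time; "qpos": joint angles; "qvel": joint speeds; "effort": joint torques, N m; "ee_pos": TCP position; "ee_rot": TCP orientation; "force": force on the tool from outside, world axes, zero at the start; "torque": the same for the moment, N m; "gripper_width": finger opening in mm; "gripper_force": force on a finger pad.
Only numpy, scipy, OpenCV 4.12 (cv2) and the standard library are available. Lean on these libraries where they do the work, as an engineer would, in place of code of your own. Each camera call takes 0.05 s, during which the arm holds its last target. There are 200 camera calls.

## Working session

There is one attempt and no reset: what is moved stays moved. The work goes in short steps, Python scripts to look and compute and a tool call to move; the robot and the scene stay as the last step left them, time stands still between calls to the robot, and variables do not carry over. Pictures are saved under pics/ and viewed, at most 10 in all, crops included, and the job is handed in when it is done.

Besides the shell and the picture viewer there is one more tool, called after ">>>" as name([rows], argument=value, ...), one row to a line, values as JSON. servo_tool: Moves the arm, as the interface text tells. Its arguments: {"type":"object","properties":{"steps":{"type":"array","items":{"type":"array"}},"squeeze":{"type":"number"}},"required":["steps"]}

```bash
mkdir -p pics; cat > h.py <<'E'
import numpy as np, cv2
from scipy.spatial.transform import Rotation as R
from workcell import state, cams, ticket, look_for, outline_of, env
def cam(f,s=None):
    if 'eye' in f: return np.array(f['rotation']),np.array(f['eye'])
    T=np.array(f['tool_from_camera']); Rt=R.from_euler('xyz',s['ee_rot'],degrees=True).as_matrix()
    return Rt@T[:3,:3], Rt@T[:3,3]+np.array(s['ee_pos'])
def rays(f,uv):
    uv=np.atleast_2d(np.asarray(uv,float)); F=240/np.tan(np.radians(f['fovy']/2))
    d=(uv-[f['cx'],f['cy']])/F; m=d.copy()
    for _ in range(20): m=d/(1+f['k1']*(m**2).sum(1,keepdims=True))
    return np.c_[m[:,0],-m[:,1],-np.ones(len(m))]
def pts(f,uv,s=None,z=None):
    Q,e=cam(f,s); uv=np.atleast_2d(uv); r=rays(f,uv)
    if z is None:
        zz=f['z_map'][uv[:,1].astype(int),uv[:,0].astype(int)]; return (r*zz[:,None])@Q.T+e
    w=r@Q.T; return e+w*((z-e[2])/w[:,2])[:,None]
def mask_pts(f,m,s=None):
    v,u=np.nonzero(m&(f['z_map']>0)); return pts(f,np.c_[u,v],s)
def proj(f,P,s=None):
    Q,e=cam(f,s); p=(np.atleast_2d(P)-e)@Q; m=np.c_[p[:,0],-p[:,1]]/-p[:,2:]
    F=240/np.tan(np.radians(f['fovy']/2)); return m*(1+f['k1']*(m**2).sum(1,keepdims=True))*F+[f['cx'],f['cy']]
def save(n,img): cv2.imwrite('pics/'+n,cv2.cvtColor(img,cv2.COLOR_RGB2BGR))
E
python3 - <<'E'
from h import *
s=state(); print({k:np.round(v,2) for k,v in s.items()})
for c in ['scene','top']:
    f=cams.grab_frame(c); save(c+'.png',f['color']); print(c,f['fovy'],f['eye'],f['k1'])
    for n in ['rack','sleeve','beaker','cup','tin','jar','tamper','button_tip','near_hole','peg_fixed_tip','peg_slide_tip']:
        for o in look_for(f,n)[:4]:
            print(n,np.round(o['at']),round(o['confidence'],2),np.round(pts(f,[o['at']]))[0])
E
```

```text
{'time_s': np.float64(0.0), 'qpos': array([66.29, 18.35, 89.71,  0.  , 72.04, -1.15]), 'qvel': array([-0.1 ,  0.08,  0.04,  0.04, -0.06,  0.11]), 'effort': array([ -0.  , -41.25, -23.2 ,   0.07,   0.05,  -0.  ]), 'ee_pos': array([220.4 , 530.51, 198.4 ]), 'ee_rot': array([-179.9 ,   -0.  ,  157.44]), 'force': array([-0.78,  0.09,  0.05]), 'torque': array([-0.02, -0.01, -0.  ]), 'gripper_force': np.float64(0.0), 'gripper_width': np.float64(91.23)}
scene 55.66202174678509 [451.25230124 446.51855313 805.28960539] -0.07446522095674699
rack [343. 292.] 0.63 165173.0
rack [226. 346.] 0.36 140492.0
sleeve [341. 271.] 0.77 172930.0
beaker [328. 366.] 0.61 140929.0
cup [388. 251.] 0.93 189698.0
cup [372. 216.] 0.92 201088.0
cup [343. 287.] 0.43 167740.0
cup [343. 273.] 0.35 171458.0
tin [311. 186.] 0.98 201272.0
tin [327. 367.] 0.15 140908.0
jar [264. 234.] 0.86 177025.0
tamper [227. 348.] 0.8 141929.0
near_hole [342. 271.] 0.83 172237.0
peg_fixed_tip [344. 288.] 0.7 166760.0
peg_slide_tip [340. 270.] 0.82 173007.0
top 49.622700437563154 [ 354.03583987 -268.36693988 1008.36317965] -0.05902515524301498
rack [306. 298.] 0.77 86320.0
rack [301. 292.] 0.45 85638.0
sleeve [304. 289.] 0.81 85844.0
sleeve [353. 194.] 0.2 87275.0
beaker [186. 293.] 0.85 81595.0
cup [365. 344.] 0.89 84057.0
cup [460. 231.] 0.74 86374.0
cup [423. 324.] 0.64 86202.0
jar [350. 192.] 0.56 87235.0
tamper [200. 196.] 0.61 86974.0
near_hole [299. 291.] 0.59 85330.0
peg_fixed_tip [304. 297.] 0.61 85550.0
peg_slide_tip [301. 290.] 0.65 85764.0
```

```bash
python3 - <<'E'
from h import *
f=cams.grab_frame('scene'); print(f['rotation'],np.linalg.norm(f['rotation']))
t=open('h.py').read().replace("return np.array(f['rotation']),np","return R.from_euler('xyz',f['rotation'],degrees=True).as_matrix(),np")
open('h.py','w').write(t)
E
python3 - <<'E'
from h import *
for c in ['scene','top']:
    f=cams.grab_frame(c)
    for n in ['rack','beaker','cup','tin','jar','tamper','near_hole','peg_fixed_tip','peg_slide_tip']:
        for o in look_for(f,n)[:4]:
            print(c,n,np.round(o['at']),round(o['confidence'],2),np.round(pts(f,[o['at']]))[0])
E
```

```text
[  45.83477553   -0.75150299 -171.80509973] 177.81558902096353
scene rack [345. 292.] 0.62 [ 473. -160.   68.]
scene beaker [327. 368.] 0.82 [487.  24.  68.]
scene beaker [313. 183.] 0.64 [ 589. -479.   96.]
scene beaker [389. 250.] 0.31 [ 385. -312.   53.]
scene cup [389. 250.] 0.66 [ 385. -312.   53.]
scene cup [371. 217.] 0.59 [ 432. -418.   57.]
scene tin [313. 185.] 0.69 [ 588. -480.   89.]
scene jar [266. 235.] 0.61 [ 674. -299.   70.]
scene tamper [225. 348.] 0.76 [689.  -5.  40.]
scene near_hole [340. 269.] 0.76 [ 489. -223.   66.]
scene peg_fixed_tip [342. 287.] 0.7 [ 480. -161.   78.]
scene peg_slide_tip [340. 270.] 0.96 [ 489. -219.   68.]
scene peg_slide_tip [326. 366.] 0.3 [488.  23.  72.]
top rack [306. 296.] 0.6 [ 477. -230.   67.]
top rack [365. 345.] 0.43 [ 387. -335.   78.]
top rack [302. 289.] 0.18 [ 489. -224.   68.]
top beaker [187. 295.] 0.91 [479. -17.  80.]
top cup [363. 344.] 0.93 [ 390. -333.   77.]
top cup [421. 324.] 0.83 [ 423. -436.   79.]
top tin [460. 231.] 0.97 [ 583. -507.  118.]
top jar [350. 193.] 0.56 [ 661. -314.  103.]
top jar [189. 293.] 0.33 [482. -20.  80.]
top tamper [200. 193.] 0.75 [676. -29.  68.]
top near_hole [300. 291.] 0.86 [ 486. -219.   69.]
top peg_fixed_tip [306. 296.] 0.56 [ 478. -230.   66.]
top peg_slide_tip [301. 294.] 0.84 [ 481. -223.   66.]
```

View pics/scene.png

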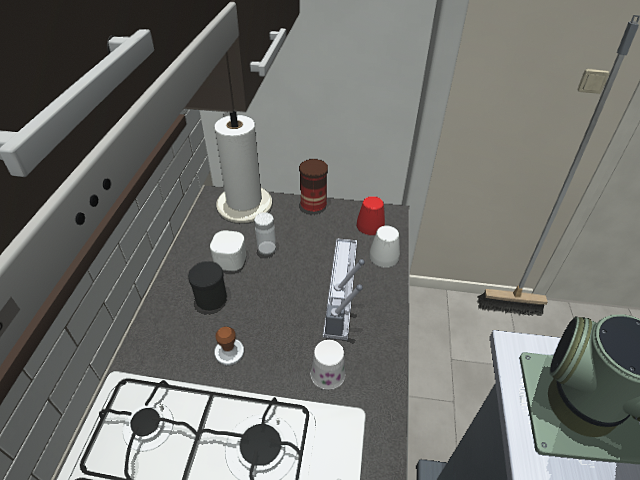

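View pics/top.png

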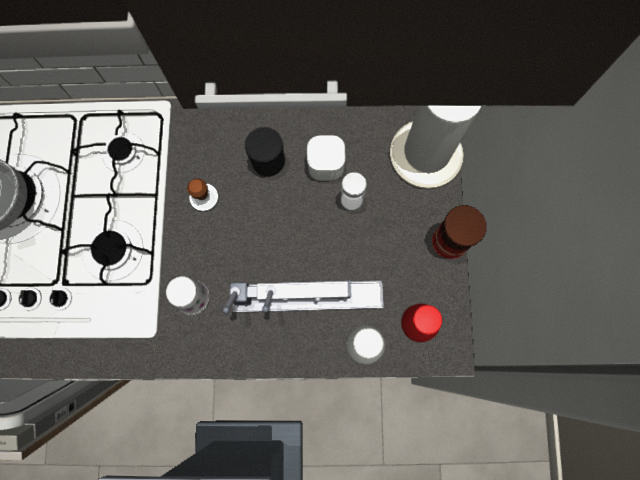

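```bash
python3 - <<'E'
from h import *
for c in ['top','scene']:
    f=cams.grab_frame(c); V,U=np.mgrid[0:480,0:640]
    P=pts(f,np.c_[U.ravel(),V.ravel()]); ok=(f['z_map'].ravel()>0)
    def box(a): 
        return P[ok&(P[:,0]>a[0])&(P[:,0]<a[1])&(P[:,1]>a[2])&(P[:,1]<a[3])&(P[:,2]>a[4])&(P[:,2]<a[5])]
    q=box((440,530,-300,-60,63,73)); 
    if len(q)>10:
        r=cv2.minAreaRect(q[:,:2].astype(np.float32)); print(c,'rail',len(q),r,np.median(q[:,2]))
        m=q[:,:2].mean(0); u=np.linalg.svd(q[:,:2]-m)[2][0]; print(m,np.degrees(np.arctan2(-u[0],u[1])), (q[:,1].min(),q[:,1].max()))
    for n,b in dict(beaker=(430,530,-70,40,74,90),cup=(340,440,-385,-285,74,90)).items():
        q=box(b); print(c,n,len(q),cv2.minEnclosingCircle(q[:,:2].astype(np.float32)),np.median(q[:,2]))
    for nm,b in dict(pegs=(380,500,-260,-40,145,175),basew=(400,560,-320,-40,5,20)).items():
        q=box(b); print(c,nm,len(q)); 
        if nm=='pegs': 
            for y in range(-260,-40,20):
                w=q[(q[:,1]>=y)&(q[:,1]<y+20)]
                if len(w): print(y,len(w),w.mean(0).round(1), w[:,2].max().round(1))
        elif len(q): print(cv2.minAreaRect(q[:,:2].astype(np.float32)))
    save(c+'_c.png',cv2.resize(f['color'][250:380,160:460] if c=='top' else f['color'][220:400,250:420],None,fx=2.6,fy=2.6,interpolation=2))
E
```

```text
top rail 1559 ((485.8612976074219, -195.406494140625), (34.99043273925781, 207.74163818359375), 0.4696977734565735) 67.69843096618217
[ 487.87404503 -202.87767976] 0.6434787487175875 (np.float64(-299.14442985621093), np.float64(-91.48482852336119))
top beaker 734 ((485.47296142578125, -4.072633266448975), 28.506004333496094) 78.92126010035054
top cup 687 ((390.9881896972656, -339.7370910644531), 26.58930778503418) 78.65233569548127
top pegs 104
-180 51 [ 446.3 -168.6  155.9] 162.6
-120 45 [ 445.2 -104.4  155.8] 161.6
-100 8 [444.6 -98.8 155.5] 157.4
top basew 295
((477.795166015625, -180.4209747314453), (277.9761047363281, 149.8156280517578), 89.51483154296875)
scene rail 857 ((487.2030029296875, -194.68907165527344), (210.39370727539062, 35.8410530090332), 89.93930053710938) 69.00678563000338
[ 489.4164271 -190.3195933] 0.6179000285041193 (np.float64(-299.8760093724498), np.float64(-89.49224771884172))
scene beaker 655 ((486.98040771484375, -2.975841522216797), 28.381887435913086) 79.81473208074146
scene cup 307 ((392.35491943359375, -339.4651794433594), 27.627944946289062) 80.0760456392079
scene pegs 96
-180 46 [ 448.3 -165.   154.5] 162.5
-120 23 [ 447.1 -102.4  156.8] 162.8
-100 27 [447.2 -98.2 153.7] 159.9
scene basew 383
((491.9555358886719, -210.4957275390625), (247.61077880859375, 128.91928100585938), 75.26020812988281)
```

View pics/top_c.png

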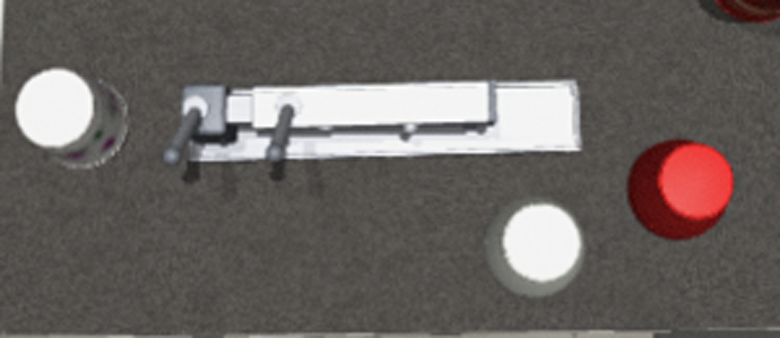

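>>> servo_tool([
  [0, [0, 0, -5], [0, 0, 0.147]],
  [0, [0, 0, -5], [0, 0, 0.147]],
  [0, [0, 0, -5], [0, 0, 0.147]],
  [0, [0, 0, -5], [0, 0, 0.147]],
  [0, [0, 0, -5], [0, 0, 0.147]],
  [0, [0, 0, -5], [0, 0, 0.147]],
  [0, [0, 0, -5], [0, 0, 0.147]],
  [0, [0, 0, -5], [0, 0, 0.147]],
  [0, [-47, 15, 0], [0, 0, 0]],
  [0, [-47, 15, 0], [0, 0, 0]],
])

```text
time_s: 3.35
ee_pos: [250.9, 436.6, 238.9]
ee_rot: [180.0, 0.0, 90.2]
force: [0.7, -0.6, 0.3]
gripper_width: 91.5
gripper_force: 0.0
```

>>> servo_tool([
  [0, [-47, 15, 0], [0, 0, 0]],
  [0, [-47, 15, 0], [0, 0, 0]],
  [0, [-47, 15, 0], [0, 0, 0]],
  [0, [-47, 15, 0], [0, 0, 0]],
  [0, [-47, 15, 0], [0, 0, 0]],
  [0, [-47, 15, 0], [0, 0, 0]],
  [0, [-47, 15, 0], [0, 0, 0]],
  [0, [-47, 15, 0], [0, 0, 0]],
  [0, [-47, 15, 0], [0, 0, 0]],
  [0, [-47, 15, 0], [0, 0, 0]],
])

```text
time_s: 4.35
ee_pos: [401.4, -34.9, 239.6]
ee_rot: [179.9, -0.0, 90.0]
force: [1.9, 0.3, 0.5]
gripper_width: 91.3
gripper_force: 0.0
```

>>> servo_tool([
  [0, [-43, 14, 0], [0, 0, 0]],
  [0, [-43, 14, 0], [0, 0, 0]],
  [0, [-43, 14, 0], [0, 0, 0]],
  [0, [-43, 14, 0], [0, 0, 0]],
  [0, [-43, 14, 0], [0, 0, 0]],
  [0, [0, 0, 10], [0, 0, 0]],
  [0, [0, 0, 10], [0, 0, 0]],
  [0, [0, 0, 10], [0, 0, 0]],
  [0, [0, 0, 10], [0, 0, 0]],
  [0, [0, 0, 0], [0, 0, 0]],
])

```text
time_s: 5.35
ee_pos: [470.3, -246.1, 197.7]
ee_rot: [-179.8, -0.1, 90.1]
force: [0.1, -0.1, 0.2]
gripper_width: 91.1
gripper_force: 0.0
```

```bash
python3 - <<'E'
from h import *
s=state(); f=cams.grab_frame('wrist'); print(s['ee_pos'],s['ee_rot'],np.round(f['tool_from_camera'],2))
save('w1.png',f['color'])
V,U=np.mgrid[0:480:2,0:640:2]; P=pts(f,np.c_[U.ravel(),V.ravel()],s); P=P[f['z_map'][V,U].ravel()>0]
q=P[(abs(P[:,2]-69)<4)&(P[:,0]>455)&(P[:,0]<525)&(P[:,1]>-310)&(P[:,1]<-130)]
print(len(q),np.median(q[:,2]))
for y in range(-310,-130,10):
    w=q[(q[:,1]>=y)&(q[:,1]<y+10)]
    if len(w)>10: print(y+5,len(w),w[:,0].min().round(1),w[:,0].max().round(1))
print(q[:,1].min(),q[:,1].max())
for o in look_for(f,'button_tip')[:2]: print(o['at'],o['confidence'],pts(f,[o['at']],s),pts(f,[o['at']],s,z=55))
E
```

```text
[ 470.2855111  -246.12610202  197.68035969] [-1.79836313e+02 -1.03064386e-01  9.01393363e+01] [[ 0.0000e+00  9.6000e-01  2.7000e-01  7.6280e+01]
 [ 1.0000e+00 -0.0000e+00 -0.0000e+00 -8.0000e-02]
 [-0.0000e+00  2.7000e-01 -9.6000e-01 -1.8556e+02]
 [ 0.0000e+00  0.0000e+00  0.0000e+00  1.0000e+00]]
1810 68.96926026663851
-305 93 477.4 506.0
-295 99 477.3 504.0
-285 101 477.2 503.7
-275 96 477.1 503.3
-265 94 477.1 503.1
-255 102 477.0 502.8
-245 114 476.9 502.4
-235 104 476.8 502.2
-225 107 476.7 503.5
-215 122 476.6 503.4
-205 112 475.1 503.0
-195 133 475.0 502.6
-185 131 474.9 502.3
-175 100 474.8 502.0
-165 26 490.9 501.7
-155 121 474.7 501.5
-145 120 474.6 501.1
-135 35 479.0 496.7
-309.95820161350093 -130.4446209839783
[323.9, 222.9] 0.57 [[ 475.39543986 -249.53613109   60.41296641]] [[ 475.47654999 -250.86609289   55.        ]]
```

View pics/w1.png

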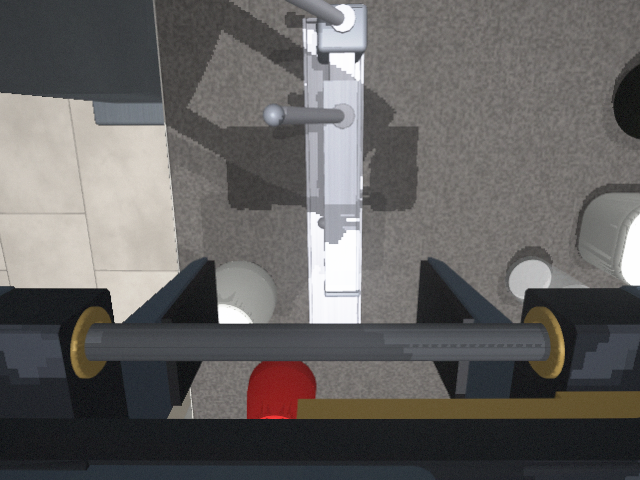

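>>> servo_tool([
  [0, [-5, 20, 0], [0, 0, -0.016]],
  [0, [0, 0, 30], [0, 0, 0]],
  [0, [0, 0, 40], [0, 0, 0]],
  [0, [0, 0, 40], [0, 0, 0]],
  [0, [0, 0, 30], [0, 0, 0]],
  [0, [0, 0, 0], [0, 0, 0]],
  [150, [0, 0, 0], [0, 0, 0]],
  [150, [0, 0, 0], [0, 0, 0]],
  [150, [0, 0, 0], [0, 0, 0]],
  [150, [0, 0, 0], [0, 0, 0]],
], squeeze=30)

```text
time_s: 6.45
ee_pos: [492.2, -253.1, 60.7]
ee_rot: [179.9, 0.1, 91.0]
force: [0.0, 0.7, 0.4]
gripper_width: 61.9
gripper_force: 0.0
```

>>> servo_tool([
  [150, [1, -2, 2], [0, 0, 0]],
  [255, [0, 0, 0], [0, 0, 0]],
  [255, [0, 0, 0], [0, 0, 0]],
  [255, [0, 0, 0], [0, 0, 0]],
  [255, [0, 0, 0], [0, 0, 0]],
  [255, [0, 0, 0], [0, 0, 0]],
  [255, [0, 0, 0], [0, 0, 0]],
  [255, [0, 0, 0], [0, 0, 0]],
  [255, [0, 0, 0], [0, 0, 0]],
  [255, [0, 0, 0], [0, 0, 0]],
])

```text
time_s: 7.45
ee_pos: [489.4, -251.7, 57.2]
ee_rot: [180.0, -0.0, 91.0]
force: [0.3, -0.8, 0.3]
gripper_width: 0.5
gripper_force: 0.0
```

```bash
python3 - <<'E'
from h import *
s=state(); f=cams.grab_frame('scene'); save('s2.png',cv2.resize(f['color'][180:360,250:450],None,fx=3,fy=3,interpolation=2))
print({k:np.round(v,2) for k,v in s.items()},env.finger_overhang)
E
```

```text
{'time_s': np.float64(7.45), 'qpos': array([-2.8420e+01,  2.3510e+01,  1.0427e+02,  1.0000e-02,  5.2220e+01,
       -2.9400e+01]), 'qvel': array([-0.09,  0.  ,  0.07,  0.02,  0.01,  0.05]), 'effort': array([ 0.000e+00, -4.158e+01, -1.872e+01,  4.000e-02,  7.000e-02,
       -0.000e+00]), 'ee_pos': array([ 489.42, -251.75,   57.23]), 'ee_rot': array([180.  ,  -0.  ,  90.97]), 'force': array([ 0.27, -0.78,  0.28]), 'torque': array([-0.09,  0.04,  0.02]), 'gripper_force': np.float64(0.0), 'gripper_width': np.float64(0.53)} 22.0
```

View pics/s2.png

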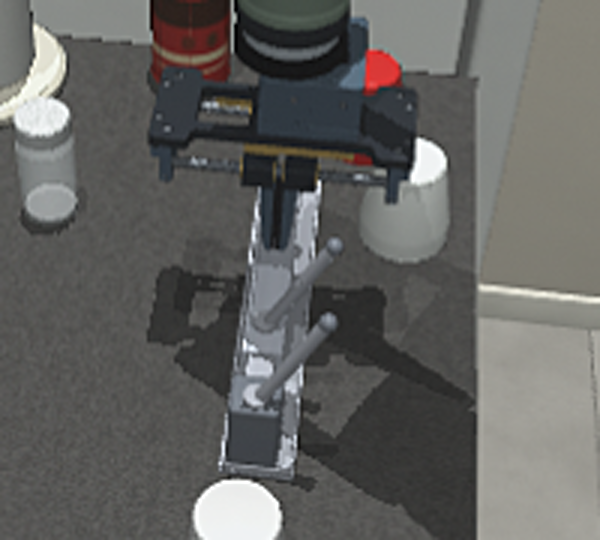

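```bash
python3 - <<'E'
from h import *
s=state(); f=cams.grab_frame('scene'); 
for p in [(489,-251,69),(489,-251,35),(489,-235,69),(489,-235,57),(489,-235,35)]: print(p,((proj(f,[p])[0]-[250,180])*3).round())
V,U=np.mgrid[180:360,250:450]; P=pts(f,np.c_[U.ravel(),V.ravel()])
q=P[(P[:,1]>-300)&(P[:,1]<-200)&(P[:,0]>440)&(P[:,0]<540)]
print(len(q))
for z in range(30,200,8):
    w=q[(q[:,2]>=z)&(q[:,2]<z+8)]
    if len(w)>3: print(z,len(w),w.min(0).round(),w.max(0).round())
g=cams.grab_frame('top'); save('t2.png',cv2.resize(g['color'][250:380,220:440],None,fx=3.5,fy=3.5,interpolation=2))
E
```

```text
(489, -251, 69) [276. 236.]
(489, -251, 35) [274. 267.]
(489, -235, 69) [273. 252.]
(489, -235, 57) [273. 263.]
(489, -235, 35) [271. 282.]
3830
54 11 [ 470. -297.   55.] [ 477. -236.   61.]
62 152 [ 475. -293.   66.] [ 504. -200.   70.]
70 73 [ 476. -298.   70.] [ 503. -201.   78.]
78 23 [ 481. -238.   78.] [ 499. -234.   85.]
86 27 [ 479. -238.   86.] [ 499. -233.   94.]
94 26 [ 480. -248.   95.] [ 500. -233.  102.]
102 26 [ 478. -243.  102.] [ 500. -233.  110.]
110 32 [ 477. -239.  110.] [ 500. -233.  118.]
118 32 [ 477. -259.  118.] [ 500. -233.  126.]
126 45 [ 477. -268.  126.] [ 503. -232.  134.]
134 7 [ 476. -263.  134.] [ 501. -233.  140.]
150 17 [ 465. -219.  152.] [ 514. -213.  158.]
158 116 [ 441. -281.  158.] [ 539. -212.  166.]
166 192 [ 440. -283.  166.] [ 540. -212.  174.]
174 178 [ 441. -273.  174.] [ 539. -213.  182.]
182 162 [ 440. -274.  182.] [ 539. -224.  190.]
190 233 [ 440. -278.  190.] [ 540. -224.  198.]
198 117 [ 441. -234.  198.] [ 505. -223.  206.]
```

View pics/t2.png

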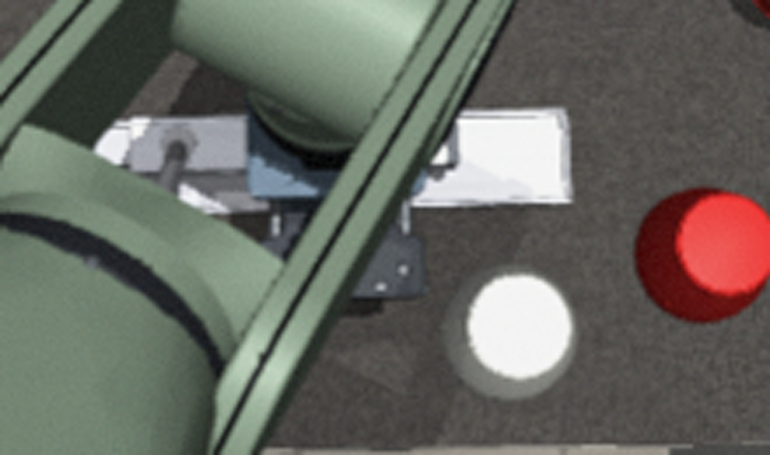

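```bash
python3 - <<'E'
from h import *
s=state(); f=cams.grab_frame('wrist'); save('w2.png',f['color'])
V,U=np.mgrid[0:480:2,0:640:2]; P=pts(f,np.c_[U.ravel(),V.ravel()],s); P=P[f['z_map'][V,U].ravel()>0]
q=P[(P[:,0]>480)&(P[:,0]<500)&(P[:,1]>-300)&(P[:,1]<-150)]
for y in range(-300,-150,10):
    w=q[(q[:,1]>=y)&(q[:,1]<y+10)]
    if len(w): print(y,len(w),np.percentile(w[:,2],[5,50,95]).round(1))
E
```

```text
-300 8 [68.6 69.1 69.4]
-290 2 [68.7 69.2 69.6]
-270 54 [ 68.8 127.5 128.1]
-260 153 [ 69.5 127.5 134.4]
-250 38 [ 68.4 138.7 151. ]
-240 696 [ 68.7  97.2 127.3]
-230 3502 [ 69.4 184.5 195.1]
-220 1769 [ 68.8 169.1 174.8]
-210 262 [68.1 69.1 70.2]
-200 286 [68.  68.9 70.1]
-190 284 [68.1 69.1 70.1]
-180 315 [68.1 69.3 74.5]
-170 337 [68.6 74.7 90.7]
-160 334 [68.1 69.2 74.4]
```

View pics/w2.png

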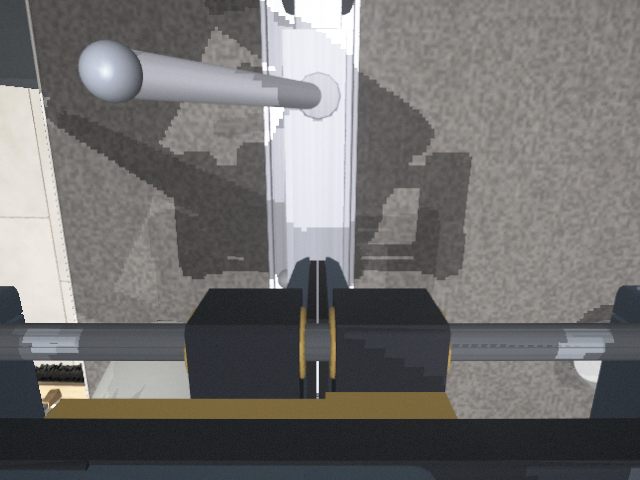

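>>> servo_tool([
  [120, [0, 0, -10], [0, 0, 0]],
  [120, [0, 0, -40], [0, 0, 0]],
  [120, [0, 0, -10], [0, 0, 0]],
  [120, [0, 0, 0], [0, 0, 0]],
  [120, [0, 0, 0], [0, 0, 0]],
  [120, [0, 0, 0], [0, 0, 0]],
  [120, [0, 0, 0], [0, 0, 0]],
  [120, [0, 0, 0], [0, 0, 0]],
  [120, [0, 0, 0], [0, 0, 0]],
  [120, [0, 0, 0], [0, 0, 0]],
])

```text
time_s: 8.65
ee_pos: [489.3, -251.7, 117.0]
ee_rot: [-180.0, -0.0, 91.0]
force: [0.5, -1.0, 0.1]
gripper_width: 48.5
gripper_force: 0.0
```

```bash
python3 - <<'E'
from h import *
s=state(); f=cams.grab_frame('wrist'); print({k:np.round(v,2) for k,v in s.items() if k in('time_s','ee_pos','gripper_width','force')},f['fovy'])
g=cams.grab_frame('scene')
Rt=R.from_euler('xyz',s['ee_rot'],degrees=True).as_matrix()
for h,st in ((f,s),(g,None)):
    V,U=np.mgrid[0:480,0:640]; uv=np.c_[U.ravel(),V.ravel()]; k=h['z_map'].ravel()>0; P=pts(h,uv[k],st)
    T=(P-s['ee_pos'])@Rt
    m=(abs(T[:,0])<25)&(abs(T[:,1])<50)&(T[:,2]<35)&(T[:,2]>-80)
    for z in range(-80,35,6):
        w=T[m&(T[:,2]>=z)&(T[:,2]<z+6)]
        if len(w)>2: print(z,len(w),w.min(0).round(),w.max(0).round())
    print()
E
```

```text
{'time_s': np.float64(8.65), 'ee_pos': array([ 489.33, -251.7 ,  116.96]), 'force': array([ 0.5 , -0.96,  0.11]), 'gripper_width': np.float64(48.53)} 61.11327279577803
-80 493 [ -9. -34. -80.] [ 19.  34. -74.]
-74 1775 [-14. -36. -74.] [ 19.  36. -68.]
-68 968 [-15. -37. -68.] [ 19.  37. -62.]
-62 827 [-15. -36. -62.] [ 19.  36. -56.]
-56 722 [-15. -36. -56.] [ 20.  36. -50.]
-50 583 [-15. -35. -50.] [ 19.  35. -44.]
-44 539 [ -1. -35. -44.] [ 19.  35. -38.]
-38 506 [ -4. -34. -38.] [ 19.  34. -32.]
-32 469 [ -7. -33. -32.] [ 19.  34. -26.]
-26 439 [-10. -33. -26.] [ 19.  33. -20.]
-20 333 [-14. -32. -20.] [ 19.  33. -14.]

-80 23 [  4. -36. -79.] [ 19.  37. -74.]
-74 46 [ -5. -37. -74.] [ 19.  37. -68.]
-68 30 [ -7. -35. -68.] [ 18.  37. -62.]
-62 29 [ -8. -35. -62.] [ 18.  34. -56.]
-56 22 [-10. -36. -56.] [ 19.  36. -51.]
-50 27 [-15. -34. -50.] [ 19.  34. -45.]
-44 27 [-14. -33. -44.] [ 19.  34. -38.]
-38 19 [  2. -33. -37.] [ 18.  34. -32.]
-32 25 [ -0. -34. -32.] [ 19.  34. -26.]
-26 18 [ -1. -32. -26.] [ 18.  33. -20.]
-20 10 [ -4. -30. -19.] [ 18.  31. -16.]
```

>>> servo_tool([
  [80, [0, 1, 10], [0, 0, 0]],
  [80, [0, 0, 20], [0, 0, 0]],
  [80, [0, 0, 25], [0, 0, 0]],
  [80, [0, 0, 22], [0, 0, 0]],
  [80, [0, 0, 15], [0, 0, 0]],
  [80, [0, 0, 5], [0, 0, 0]],
  [130, [0, 0, 0], [0, 0, 0]],
  [150, [0, 0, 0], [0, 0, 0]],
  [255, [0, 0, 0], [0, 0, 0]],
  [255, [0, 0, 0], [0, 0, 0]],
], squeeze=30)

```text
time_s: 9.75
ee_pos: [489.9, -252.0, 20.9]
ee_rot: [-180.0, 0.0, 91.0]
force: [-2.9, -2.1, 1.4]
gripper_width: 33.4
gripper_force: 1.6
```

>>> servo_tool([
  [255, [0, 0, 0], [0, 0, 0]],
  [255, [0, 0, 0], [0, 0, 0]],
  [255, [0, 0, 0], [0, 0, 0]],
  [255, [0, 0, 0], [0, 0, 0]],
  [255, [0, 0, 0], [0, 0, 0]],
  [255, [0, 0, 0], [0, 0, 0]],
  [255, [0, 0, 0], [0, 0, 0]],
  [255, [0, 0, 0], [0, 0, 0]],
  [255, [0, 0, 0], [0, 0, 0]],
  [255, [0, 0, 0], [0, 0, 0]],
])

```text
time_s: 10.75
ee_pos: [489.7, -251.9, 20.7]
ee_rot: [-179.9, 0.0, 91.0]
force: [-5.0, -2.1, 6.0]
gripper_width: 27.7
gripper_force: 30.0
```

>>> servo_tool([
  [255, [-2, 0, 0], [0, 0, 0]],
  [255, [-4, 0, 0], [0, 0, 0]],
  [255, [-6, 0, 0], [0, 0, 0]],
  [255, [-8, 0, 0], [0, 0, 0]],
  [255, [-10, 0, 0], [0, 0, 0]],
  [255, [-10, 0, 0], [0, 0, 0]],
  [255, [-9, 0, 0], [0, 0, 0]],
  [255, [-5, 0, 0], [0, 0, 0]],
  [255, [-3, 0, 0], [0, 0, 0]],
  [255, [-2, 0, 0], [0, 0, 0]],
])

```text
time_s: 11.75
ee_pos: [490.8, -310.0, 20.6]
ee_rot: [-179.9, -0.1, 91.0]
force: [-4.3, 2.0, 6.4]
gripper_width: 27.9
gripper_force: 30.0
```

>>> servo_tool([
  [255, [-1, 0, 0], [0, 0, 0]],
  [255, [-1, 0, 0], [0, 0, 0]],
  [255, [0, 0, 0], [0, 0, 0]],
  [255, [0, 0, 0], [0, 0, 0]],
  [255, [0, 0, 0], [0, 0, 0]],
  [255, [0, 0, 0], [0, 0, 0]],
  [255, [0, 0, 0], [0, 0, 0]],
  [255, [0, 0, 0], [0, 0, 0]],
  [255, [0, 0, 0], [0, 0, 0]],
  [255, [0, 0, 0], [0, 0, 0]],
])

```text
time_s: 12.75
ee_pos: [490.8, -312.1, 20.6]
ee_rot: [-179.9, -0.1, 91.0]
force: [-3.3, 0.7, 5.3]
gripper_width: 28.4
gripper_force: 30.0
```

>>> servo_tool([
  [255, [-1, 0, 0], [0, 0, 0]],
  [255, [-1, 0, 0], [0, 0, 0]],
  [255, [-1, 0, 0], [0, 0, 0]],
  [255, [0, 0, 0], [0, 0, 0]],
  [255, [0, 0, 0], [0, 0, 0]],
  [255, [0, 0, 0], [0, 0, 0]],
  [255, [0, 0, 0], [0, 0, 0]],
  [255, [0, 0, 0], [0, 0, 0]],
  [255, [0, 0, 0], [0, 0, 0]],
  [255, [0, 0, 0], [0, 0, 0]],
])

```text
time_s: 13.75
ee_pos: [490.8, -313.7, 20.6]
ee_rot: [-179.9, -0.2, 91.0]
force: [-4.6, 5.5, 6.0]
gripper_width: 27.9
gripper_force: 30.0
```

```bash
python3 - <<'E'
from h import *
s=state(); print(s['ee_pos'],s['force'])
f=cams.grab_frame('wrist'); save('w3.png',cv2.resize(f['color'][0:300,160:480],None,fx=2,fy=2))
for o in look_for(f,'button_tip')[:2]: print(o['at'],o['confidence'],pts(f,[o['at']],s,z=55))
for o in look_for(f,'peg_slide_tip')[:2]: print(o['at'],o['confidence'],pts(f,[o['at']],s,z=158))
E
```

```text
[ 490.83174226 -313.69954902   20.56502288] [-4.60123739  5.49308371  6.0051015 ]
[269.7, 158.1] 0.71 [[ 472.35108543 -250.8034064    55.        ]]
[294.6, 84.2] 0.66 [[ 487.10640706 -233.91553633  158.        ]]
```

View pics/w3.png

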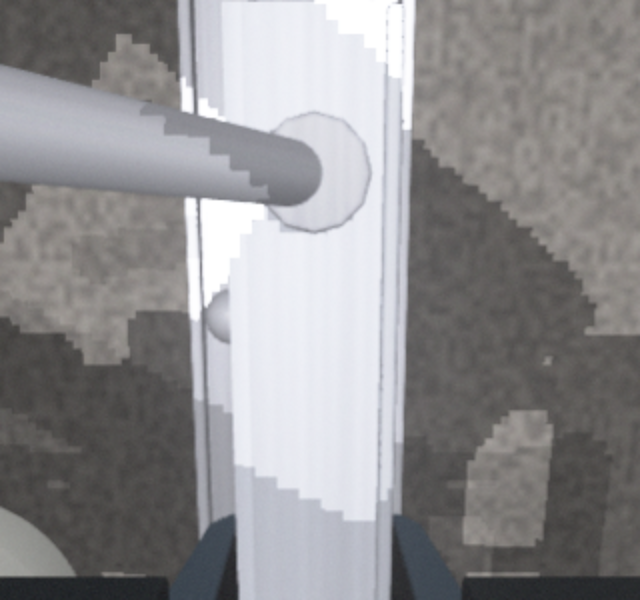

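>>> servo_tool([
  [130, [0, 0, 0], [0, 0, 0]],
  [130, [0, 0, 0], [0, 0, 0]],
  [115, [0, 0, 0], [0, 0, 0]],
  [115, [0, 0, -15], [0, 0, 0]],
  [115, [0, 0, -40], [0, 0, 0]],
  [60, [0, 0, -45], [0, 0, 0]],
  [0, [-9, -33, 0], [0, 0, 0]],
  [0, [-9, -33, 0], [0, 0, 0]],
  [0, [-8, -33, 0], [0, 0, 0]],
  [0, [0, 0, 0], [0, 0, 0]],
])

```text
time_s: 14.9
ee_pos: [389.7, -343.7, 120.2]
ee_rot: [-179.9, -0.0, 90.8]
force: [-0.2, -0.4, 0.5]
gripper_width: 87.2
gripper_force: 0.0
```

```bash
python3 - <<'E'
from h import *
s=state(); print(s['ee_pos'],s['gripper_width'],s['force'])
g=cams.grab_frame('scene')
V,U=np.mgrid[0:480,0:640]; P=pts(g,np.c_[U.ravel(),V.ravel()])
q=P[(abs(P[:,2]-80)<5)&(abs(P[:,0]-391)<45)&(abs(P[:,1]+340)<45)]; print(len(q)); 
if len(q): print(cv2.minEnclosingCircle(q[:,:2].astype(np.float32)))
q=P[(abs(P[:,2]-157)<6)&(P[:,0]<465)&(P[:,0]>425)&(P[:,1]>-270)&(P[:,1]<-60)]
for y in range(-270,-60,10):
    w=q[(q[:,1]>=y)&(q[:,1]<y+10)]
    if len(w): print(y,len(w),w.mean(0).round(1),w[:,2].max())
f=cams.grab_frame('wrist')
V,U=np.mgrid[0:480:2,0:640:2]; P=pts(f,np.c_[U.ravel(),V.ravel()],s)
q=P[(abs(P[:,2]-80)<5)&(abs(P[:,0]-391)<35)&(abs(P[:,1]+340)<45)]; print(len(q),q.min(0) if len(q) else '',q.max(0) if len(q) else '')
E
```

```text
[ 389.70898858 -343.74947328  120.230523  ] 87.19354184813594 [-0.19242604 -0.36424641  0.47566928]
299
((391.79937744140625, -339.7314758300781), 27.5825252532959)
-240 4 [ 447.8 -231.4  158.8] 159.42117271185862
-230 27 [ 448.9 -225.4  156.5] 161.31276901810566
-110 22 [ 446.2 -102.2  157.9] 161.9747024152971
-100 17 [446.1 -98.3 155.9] 161.56110894877963
1505 [ 364.06547453 -364.23489871   75.02034886] [ 415.95048747 -313.04528615   82.13287185]
```

>>> servo_tool([
  [0, [4, 1, 10], [0, 0, 0]],
  [0, [0, 0, 30], [0, 0, 0]],
  [0, [0, 0, 35], [0, 0, 0]],
  [0, [0, 0, 20], [0, 0, 0]],
  [0, [0, 0, 5], [0, 0, 0]],
  [255, [0, 0, 0], [0, 0, 0]],
  [255, [0, 0, 0], [0, 0, 0]],
  [255, [0, 0, 0], [0, 0, 0]],
  [255, [0, 0, 0], [0, 0, 0]],
  [255, [0, 0, 0], [0, 0, 0]],
], squeeze=25)

```text
time_s: 16.0
ee_pos: [394.3, -339.8, 21.1]
ee_rot: [179.9, 0.1, 91.0]
force: [-0.4, 1.0, 2.5]
gripper_width: 63.4
gripper_force: 24.9
```

>>> servo_tool([
  [255, [0, 0, 0], [0, 0, 0]],
  [255, [0, 0, 0], [0, 0, 0]],
  [255, [0, 0, 0], [0, 0, 0]],
  [255, [0, 0, -10], [0, 0, 0]],
  [255, [0, 0, -30], [0, 0, 0]],
  [255, [0, 0, -30], [0, 0, 0]],
  [255, [0, 0, -30], [0, 0, 0]],
  [255, [0, 0, -20], [0, 0, 0]],
  [255, [0, 0, 0], [0, 0, 0]],
  [255, [0, 0, 0], [0, 0, 0]],
])

```text
time_s: 17.0
ee_pos: [393.4, -339.0, 139.7]
ee_rot: [-180.0, -0.0, 91.0]
force: [-0.9, 0.1, -2.4]
gripper_width: 63.6
gripper_force: 24.5
```

>>> servo_tool([
  [255, [0, 0, -25], [0, 0, 0]],
  [255, [0, 0, -30], [0, 0, 0]],
  [255, [0, 0, -10], [0, 0, 0]],
  [255, [25, 14, 0], [0, 0, 0]],
  [255, [25, 15, 0], [0, 0, 0]],
  [255, [25, 15, 0], [0, 0, 0]],
  [255, [20, 12, 0], [0, 0, 0]],
  [255, [17, 8, 0], [0, 0, 0]],
  [255, [0, 0, 0], [0, 0, 0]],
  [255, [0, 0, 0], [0, 0, 0]],
])

```text
time_s: 18.0
ee_pos: [455.2, -226.1, 203.7]
ee_rot: [-179.8, -0.0, 91.0]
force: [0.2, 0.4, -2.1]
gripper_width: 63.7
gripper_force: 24.5
```

```bash
python3 - <<'E'
from h import *
s=state(); print(s['ee_pos'],s['force'])
g=cams.grab_frame('scene'); V,U=np.mgrid[0:480,0:640]; P=pts(g,np.c_[U.ravel(),V.ravel()])
z0=s['ee_pos'][2]-21
for a in range(int(z0)-4,int(z0)+70,8):
    q=P[(P[:,2]>=a)&(P[:,2]<a+8)&(abs(P[:,0]-458)<45)&(abs(P[:,1]+226)<50)]
    if len(q)>3: print(a,len(q),q.min(0).round(1),q.max(0).round(1))
q=P[(abs(P[:,2]-157)<6)&(P[:,0]<465)&(P[:,0]>425)&(P[:,1]>-270)&(P[:,1]<-180)]; print(len(q),q.mean(0) if len(q) else 0)
E
```

```text
[ 455.23464649 -226.11670234  203.7101213 ] [ 0.21956256  0.44949883 -2.07089247]
178 30 [ 424.5 -221.6  181.1] [ 491.5 -190.5  185.9]
186 123 [ 419.5 -223.   186. ] [ 491.7 -189.2  193.9]
194 114 [ 419.3 -230.7  194.1] [ 490.4 -189.6  202. ]
202 127 [ 421.  -227.3  202.1] [ 490.9 -190.   210. ]
210 131 [ 422.  -218.7  210. ] [ 488.4 -192.6  218. ]
218 147 [ 415.3 -224.8  218.1] [ 496.  -193.8  225.8]
226 159 [ 414.  -240.9  226.1] [ 496.5 -195.7  234. ]
234 156 [ 413.3 -240.9  234. ] [ 496.7 -196.1  242. ]
242 153 [ 413.6 -229.6  242.1] [ 497.  -197.6  249.9]
250 160 [ 413.1 -234.6  250. ] [ 497.5 -198.1  257.9]
2 [ 449.72573947 -222.55377684  151.97851206]
```

>>> servo_tool([
  [255, [0, 3, 0], [0, 0, 0]],
  [255, [0, 0, 10], [0, 0, 0]],
  [255, [0, 0, 12], [0, 0, 0]],
  [255, [0, 0, 12], [0, 0, 0]],
  [255, [0, 0, 12], [0, 0, 0]],
  [255, [0, 0, 12], [0, 0, 0]],
  [255, [0, 0, 10], [0, 0, 0]],
  [255, [0, 0, 10], [0, 0, 0]],
  [255, [0, 0, 8], [0, 0, 0]],
  [255, [0, 0, 4], [0, 0, 0]],
])

```text
time_s: 19.05
ee_pos: [458.7, -226.1, 114.3]
ee_rot: [-179.9, -0.0, 91.0]
force: [-0.3, 0.4, -3.2]
gripper_width: 63.3
gripper_force: 24.5
```

>>> servo_tool([
  [255, [0, 0, 2], [0, 0, 0]],
  [255, [0, 0, 2], [0, 0, 0]],
  [255, [0, 0, 1], [0, 0, 0]],
  [255, [0, 0, 1], [0, 0, 0]],
  [255, [0, 0, 0.5], [0, 0, 0]],
  [255, [0, 0, 0], [0, 0, 0]],
  [255, [0, 0, 0], [0, 0, 0]],
  [255, [0, 0, 0], [0, 0, 0]],
  [255, [0, 0, 0], [0, 0, 0]],
  [255, [0, 0, 0], [0, 0, 0]],
])

```text
time_s: 20.05
ee_pos: [459.0, -226.3, 108.8]
ee_rot: [180.0, -0.0, 91.0]
force: [-0.3, 0.2, -1.3]
gripper_width: 63.6
gripper_force: 24.5
```

>>> servo_tool([
  [255, [0, 0, 0.5], [0, 0, 0]],
  [255, [0, 0, 0.5], [0, 0, 0]],
  [255, [0, 0, 0.5], [0, 0, 0]],
  [255, [0, 0, 0], [0, 0, 0]],
  [255, [0, 0, 0], [0, 0, 0]],
  [255, [0, 0, 0], [0, 0, 0]],
  [255, [0, 0, 0], [0, 0, 0]],
  [255, [0, 0, 0], [0, 0, 0]],
  [255, [0, 0, 0], [0, 0, 0]],
  [255, [0, 0, 0], [0, 0, 0]],
])

```text
time_s: 21.05
ee_pos: [459.1, -226.4, 107.4]
ee_rot: [180.0, 0.0, 91.0]
force: [-0.6, -1.0, 4.1]
gripper_width: 63.5
gripper_force: 25.0
```

>>> servo_tool([
  [72, [0, 0, 0], [0, 0, 0]],
  [65, [0, 0, 0], [0, 0, 0]],
  [55, [0, 0, 0], [0, 0, 0]],
  [45, [0, 0, 0], [0, 0, 0]],
  [35, [0, 0, 0], [0, 0, 0]],
  [25, [0, 0, 0], [0, 0, 0]],
  [15, [0, 0, 0], [0, 0, 0]],
  [0, [0, 0, 0], [0, 0, 0]],
  [0, [0, 0, 0], [0, 0, 0]],
  [0, [0, 0, 0], [0, 0, 0]],
])

```text
time_s: 22.05
ee_pos: [459.0, -226.3, 107.2]
ee_rot: [180.0, -0.0, 91.0]
force: [0.9, -0.3, -0.4]
gripper_width: 90.9
gripper_force: 0.0
```

```bash
python3 - <<'E'
from h import *
s=state(); print(s['ee_pos'],s['force'],s['gripper_width'])
g=cams.grab_frame('scene'); V,U=np.mgrid[0:480,0:640]; P=pts(g,np.c_[U.ravel(),V.ravel()])
for a in range(70,175,8):
    q=P[(P[:,2]>=a)&(P[:,2]<a+8)&(abs(P[:,0]-458)<60)&(P[:,1]>-280)&(P[:,1]<-170)]
    if len(q)>3: print(a,len(q),q.min(0).round(1),q.max(0).round(1))
save('s4.png',cv2.resize(g['color'][180:360,250:450],None,fx=3,fy=3,interpolation=2))
E
```

```text
[ 458.99685329 -226.25907597  107.24265734] [ 0.86199285 -0.3133711  -0.43285895] 90.85392012352943
70 86 [ 475.1 -279.5   70. ] [ 503.6 -201.7   77.5]
78 9 [ 458.2 -227.9   79.5] [ 489.1 -194.8   85.8]
86 80 [ 416.3 -227.6   86.1] [ 489.6 -191.7   94. ]
94 95 [ 416.6 -231.3   94. ] [ 486.5 -191.6  102. ]
102 103 [ 417.6 -232.5  102. ] [ 487.3 -193.1  109.9]
110 109 [ 420.1 -232.5  110.3] [ 488.4 -193.5  118. ]
118 114 [ 408.2 -234.5  118.2] [ 510.1 -195.3  125.9]
126 134 [ 404.7 -236.4  126.1] [ 512.6 -195.7  134. ]
134 128 [ 403.9 -242.   134.1] [ 512.8 -196.6  141.9]
142 138 [ 402.7 -232.7  142.1] [ 515.3 -196.6  149.9]
150 118 [ 403.  -232.3  150.1] [ 515.5 -199.1  158. ]
158 288 [ 402.  -246.4  158.1] [ 515.4 -200.   166. ]
166 179 [ 401.3 -242.2  166. ] [ 515.9 -202.9  173.9]
174 55 [ 400.3 -232.8  174.4] [ 516.  -207.2  181.7]
```

View pics/s4.png

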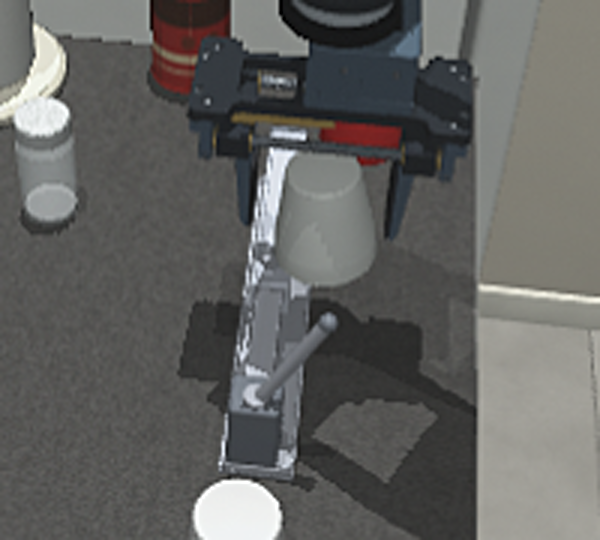

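>>> servo_tool([
  [0, [0, 0, -10], [0, 0, 0]],
  [0, [0, 0, -30], [0, 0, 0]],
  [0, [0, 0, -40], [0, 0, 0]],
  [0, [45, 6, 0], [0, 0, 0]],
  [0, [45, 6, 0], [0, 0, 0]],
  [0, [45, 6, 0], [0, 0, 0]],
  [0, [45, 6, 0], [0, 0, 0]],
  [0, [43, 7, 0], [0, 0, 0]],
  [0, [0, 0, 40], [0, 0, 0]],
  [0, [0, 0, 20], [0, 0, 0]],
])

```text
time_s: 23.1
ee_pos: [485.5, -1.2, 126.3]
ee_rot: [-179.9, -0.0, 91.2]
force: [-0.0, 0.4, -0.7]
gripper_width: 90.9
gripper_force: 0.0
```

>>> servo_tool([
  [0, [0, 0, 0], [0, 0, 0]],
  [0, [0, 0, 0], [0, 0, 0]],
  [0, [0, 0, 0], [0, 0, 0]],
  [0, [0, 0, 0], [0, 0, 0]],
  [0, [0, 0, 0], [0, 0, 0]],
  [0, [0, 0, 0], [0, 0, 0]],
  [0, [0, 0, 0], [0, 0, 0]],
  [0, [0, 0, 0], [0, 0, 0]],
  [0, [0, 0, 0], [0, 0, 0]],
  [0, [0, 0, 0], [0, 0, 0]],
])

```text
time_s: 24.1
ee_pos: [486.1, -2.8, 127.2]
ee_rot: [-180.0, -0.0, 91.0]
force: [-0.7, -0.3, 0.0]
gripper_width: 91.3
gripper_force: 0.0
```

```bash
python3 - <<'E'
from h import *
s=state(); print(s['ee_pos'],s['force'],s['gripper_width'],s['ee_rot'])
g=cams.grab_frame('scene'); V,U=np.mgrid[0:480,0:640]; P=pts(g,np.c_[U.ravel(),V.ravel()])
print('cup')
for a in range(78,175,8):
    q=P[(P[:,2]>=a)&(P[:,2]<a+8)&(abs(P[:,0]-458)<60)&(P[:,1]>-280)&(P[:,1]<-170)]
    if len(q)>3: print(a,len(q),q.min(0).round(1),q.max(0).round(1))
f=cams.grab_frame('wrist')
for h,st in ((g,None),(f,s)):
    P=pts(h,np.c_[U.ravel(),V.ravel()],st)
    q=P[(abs(P[:,2]-80)<4)&(abs(P[:,0]-486)<35)&(abs(P[:,1]+3)<45)]; print(len(q),q.min(0) if len(q) else '',q.max(0) if len(q) else '')
E
```

```text
[486.14268931  -2.75953105 127.20730756] [-0.73411515 -0.32226851  0.04006655] 91.31385144789469 [-1.79996044e+02 -5.66699169e-03  9.09736881e+01]
cup
86 11 [ 416.5 -229.3   88.9] [ 427.7 -204.1   93.7]
94 20 [ 416.4 -233.9   94.1] [ 428.3 -204.3  101.6]
102 23 [ 417.5 -227.9  102. ] [ 429.4 -203.9  109.9]
110 19 [ 419.9 -228.2  110.4] [ 430.  -205.4  117.8]
118 19 [ 421.1 -233.9  118.1] [ 430.5 -204.9  125.9]
126 16 [ 423.7 -233.4  126.6] [ 429.8 -212.1  134. ]
134 12 [ 426.6 -226.1  135.4] [ 430.9 -212.8  141.8]
142 11 [ 427.6 -231.3  142.3] [ 433.5 -213.1  149.4]
150 22 [ 430.2 -231.9  150.3] [ 447.9 -206.5  158. ]
158 49 [ 432.8 -243.9  158. ] [ 451.4 -204.   166. ]
166 86 [ 433.9 -248.5  166. ] [ 451.8 -208.2  170.9]
636 [460.35302005 -30.12155921  76.01994822] [514.69185308  24.68147872  83.66943195]
6203 [460.41221128 -30.41757551  76.02548788] [514.63048464  25.02584165  82.88891202]
```

>>> servo_tool([
  [0, [0, 1, 15], [0, 0, 0]],
  [0, [0, 0, 35], [0, 0, 0]],
  [0, [0, 0, 35], [0, 0, 0]],
  [0, [0, 0, 17], [0, 0, 0]],
  [0, [0, 0, 5], [0, 0, 0]],
  [255, [0, 0, 0], [0, 0, 0]],
  [255, [0, 0, 0], [0, 0, 0]],
  [255, [0, 0, 0], [0, 0, 0]],
  [255, [0, 0, 0], [0, 0, 0]],
  [255, [0, 0, 0], [0, 0, 0]],
], squeeze=12)

```text
time_s: 25.2
ee_pos: [487.9, -2.8, 21.1]
ee_rot: [179.9, 0.0, 91.0]
force: [0.0, -0.3, 3.1]
gripper_width: 60.3
gripper_force: 12.1
```

>>> servo_tool([
  [255, [0, 0, 0], [0, 0, 0]],
  [255, [0, 0, 0], [0, 0, 0]],
  [255, [0, 0, -10], [0, 0, 0]],
  [255, [0, 0, -30], [0, 0, 0]],
  [255, [0, 0, -40], [0, 0, 0]],
  [255, [0, 0, -40], [0, 0, 0]],
  [255, [0, 0, -40], [0, 0, 0]],
  [255, [0, 0, -25], [0, 0, 0]],
  [255, [0, 0, 0], [0, 0, 0]],
  [255, [0, 0, 0], [0, 0, 0]],
])

```text
time_s: 26.2
ee_pos: [486.6, -2.7, 205.1]
ee_rot: [-180.0, -0.0, 91.0]
force: [-0.7, 0.1, -0.9]
gripper_width: 60.5
gripper_force: 11.9
```

>>> servo_tool([
  [255, [-25, -7, 0], [0, 0, 0]],
  [255, [-25, -7, 0], [0, 0, 0]],
  [255, [-25, -7, 0], [0, 0, 0]],
  [255, [-23, -6, 0], [0, 0, 0]],
  [255, [0, 0, 0], [0, 0, 0]],
  [255, [0, 0, 0], [0, 0, 0]],
  [255, [0, 0, 0], [0, 0, 0]],
  [255, [0, 0, 0], [0, 0, 0]],
  [255, [0, 0, 0], [0, 0, 0]],
  [255, [0, 0, 0], [0, 0, 0]],
])

```text
time_s: 27.2
ee_pos: [461.9, -100.7, 205.2]
ee_rot: [-180.0, -0.0, 91.0]
force: [0.1, -0.3, -1.1]
gripper_width: 60.1
gripper_force: 11.9
```

```bash
python3 - <<'E'
from h import *
s=state(); print(s['ee_pos'],s['force'])
g=cams.grab_frame('scene'); V,U=np.mgrid[0:480,0:640]; P=pts(g,np.c_[U.ravel(),V.ravel()])
for a in range(150,225,6):
    q=P[(P[:,2]>=a)&(P[:,2]<a+6)&(abs(P[:,0]-458)<45)&(abs(P[:,1]+101)<50)]
    if len(q)>3: print(a,len(q),q.min(0).round(1),q.max(0).round(1))
E
```

```text
[ 461.91532814 -100.73513166  205.19181423] [ 0.12073662 -0.31058604 -1.05029303]
150 7 [ 439.8 -101.7  151.5] [450.4 -97.3 155.2]
180 30 [429.3 -96.1 183.8] [493.8 -69.2 186. ]
186 95 [ 429.5 -106.2  186. ] [495.8 -68.9 192. ]
192 80 [430.3 -95.5 192.1] [494.7 -68.8 198. ]
198 87 [430.6 -95.5 198.1] [492.9 -68.2 203.8]
204 95 [431.1 -94.8 204. ] [493.4 -69.5 209.9]
210 91 [431.5 -94.3 210.1] [491.4 -70.2 216. ]
216 95 [428.4 -96.5 216. ] [497.8 -70.  221.9]
222 114 [ 423.6 -100.7  222.1] [499.6 -70.8 228. ]
```

>>> servo_tool([
  [255, [0.5, -4.5, 0], [0, 0, 0]],
  [255, [0, 0, 10], [0, 0, 0]],
  [255, [0, 0, 12], [0, 0, 0]],
  [255, [0, 0, 12], [0, 0, 0]],
  [255, [0, 0, 12], [0, 0, 0]],
  [255, [0, 0, 12], [0, 0, 0]],
  [255, [0, 0, 12], [0, 0, 0]],
  [255, [0, 0, 10], [0, 0, 0]],
  [255, [0, 0, 8], [0, 0, 0]],
  [255, [0, 0, 5], [0, 0, 0]],
])

```text
time_s: 28.25
ee_pos: [457.0, -100.7, 111.2]
ee_rot: [-179.9, -0.0, 91.0]
force: [-0.6, 0.3, 0.3]
gripper_width: 60.5
gripper_force: 11.9
```

>>> servo_tool([
  [255, [0, 0, 1], [0, 0, 0]],
  [255, [0, 0, 1], [0, 0, 0]],
  [255, [0, 0, 1], [0, 0, 0]],
  [255, [0, 0, 1], [0, 0, 0]],
  [255, [0, 0, 0.5], [0, 0, 0]],
  [255, [0, 0, 0], [0, 0, 0]],
  [255, [0, 0, 0], [0, 0, 0]],
  [255, [0, 0, 0], [0, 0, 0]],
  [255, [0, 0, 0], [0, 0, 0]],
  [255, [0, 0, 0], [0, 0, 0]],
])

```text
time_s: 29.25
ee_pos: [457.3, -100.8, 107.7]
ee_rot: [180.0, -0.0, 91.0]
force: [0.1, -0.2, -1.1]
gripper_width: 60.8
gripper_force: 11.9
```

>>> servo_tool([
  [255, [0, 0, 0.5], [0, 0, 0]],
  [255, [0, 0, 0.5], [0, 0, 0]],
  [255, [0, 0, 0.5], [0, 0, 0]],
  [255, [0, 0, 0.5], [0, 0, 0]],
  [255, [0, 0, 0], [0, 0, 0]],
  [255, [0, 0, 0], [0, 0, 0]],
  [255, [0, 0, 0], [0, 0, 0]],
  [255, [0, 0, 0], [0, 0, 0]],
  [255, [0, 0, 0], [0, 0, 0]],
  [255, [0, 0, 0], [0, 0, 0]],
])

```text
time_s: 30.25
ee_pos: [457.4, -100.8, 105.7]
ee_rot: [180.0, -0.0, 91.0]
force: [-0.3, 0.7, -0.9]
gripper_width: 60.6
gripper_force: 11.9
```

>>> servo_tool([
  [255, [0, 0, 0.5], [0, 0, 0]],
  [255, [0, 0, 0.5], [0, 0, 0]],
  [255, [0, 0, 0], [0, 0, 0]],
  [255, [0, 0, 0], [0, 0, 0]],
  [255, [0, 0, 0], [0, 0, 0]],
  [255, [0, 0, 0], [0, 0, 0]],
  [255, [0, 0, 0], [0, 0, 0]],
  [255, [0, 0, 0], [0, 0, 0]],
  [255, [0, 0, 0], [0, 0, 0]],
  [255, [0, 0, 0], [0, 0, 0]],
])

```text
time_s: 31.25
ee_pos: [457.4, -100.8, 104.9]
ee_rot: [180.0, -0.0, 91.0]
force: [-0.4, 0.2, 3.9]
gripper_width: 60.5
gripper_force: 12.1
```

Contact. Release slowly, then rise.

>>> servo_tool([
  [80, [0, 0, 0], [0, 0, 0]],
  [72, [0, 0, 0], [0, 0, 0]],
  [62, [0, 0, 0], [0, 0, 0]],
  [50, [0, 0, 0], [0, 0, 0]],
  [38, [0, 0, 0], [0, 0, 0]],
  [25, [0, 0, 0], [0, 0, 0]],
  [12, [0, 0, 0], [0, 0, 0]],
  [0, [0, 0, 0], [0, 0, 0]],
  [0, [0, 0, 0], [0, 0, 0]],
  [0, [0, 0, 0], [0, 0, 0]],
])

```text
time_s: 32.25
ee_pos: [457.3, -100.8, 104.7]
ee_rot: [180.0, -0.0, 91.0]
force: [0.4, -0.0, -0.3]
gripper_width: 91.3
gripper_force: 0.0
```

>>> servo_tool([
  [0, [0, 0, -5], [0, 0, 0]],
  [0, [0, 0, -20], [0, 0, 0]],
  [0, [0, 0, -30], [0, 0, 0]],
  [0, [0, 0, -40], [0, 0, 0]],
  [0, [0, 0, -30], [0, 0, 0]],
  [0, [30, 0, 0], [0, 0, 0]],
  [0, [40, 0, 0], [0, 0, 0]],
  [0, [40, 0, 0], [0, 0, 0]],
  [0, [40, 0, 0], [0, 0, 0]],
  [0, [30, 0, 0], [0, 0, 0]],
])

```text
time_s: 33.25
ee_pos: [453.9, 81.2, 230.3]
ee_rot: [180.0, -0.0, 91.0]
force: [0.4, 0.3, 0.4]
gripper_width: 91.0
gripper_force: 0.0
```

```bash
python3 - <<'E'
from h import *
s=state(); print(s['time_s'],s['ee_pos'],s['force'])
g=cams.grab_frame('scene'); V,U=np.mgrid[0:480,0:640]; P=pts(g,np.c_[U.ravel(),V.ravel()])
for y in (-101,-226):
  for a in range(78,180,8):
    q=P[(P[:,2]>=a)&(P[:,2]<a+8)&(abs(P[:,0]-458)<60)&(abs(P[:,1]-y)<50)]
    if len(q)>3: print(a,len(q),q.min(0).round(1),q.max(0).round(1))
save('s5.png',cv2.resize(g['color'][180:380,250:450],None,fx=2.9,fy=2.9,interpolation=2))
E
```

```text
33.25 [453.94615325  81.19495897 230.28554123] [0.44940592 0.25806424 0.42248946]
78 8 [477.3 -93.3  80.9] [484.5 -80.7  84.7]
86 43 [418.4 -97.1  86.2] [482.3 -72.5  93.9]
94 73 [422.4 -90.1  94. ] [480.1 -69.1 102. ]
102 65 [426.7 -83.8 102.1] [476.  -68.6 109.9]
110 34 [430.9 -79.4 110.1] [466.2 -69.9 117.9]
```

View pics/s5.png

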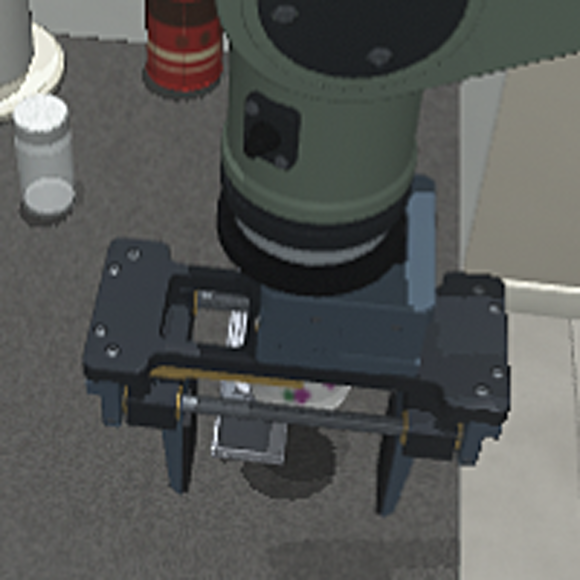

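>>> servo_tool([
  [0, [40, -10, 0], [0, 0, 0]],
  [0, [40, -10, 0], [0, 0, 0]],
  [0, [40, -10, 0], [0, 0, 0]],
  [0, [40, -10, 0], [0, 0, 0]],
  [0, [40, -10, 0], [0, 0, 0]],
  [0, [20, 0, 0], [0, 0, 0]],
  [0, [0, 0, 0], [0, 0, 0]],
  [0, [0, 0, 0], [0, 0, 0]],
  [0, [0, 0, 0], [0, 0, 0]],
  [0, [0, 0, 0], [0, 0, 0]],
])

```text
time_s: 34.3
ee_pos: [400.8, 297.1, 229.9]
ee_rot: [180.0, 0.0, 90.9]
force: [-0.3, -0.1, 0.2]
gripper_width: 91.0
gripper_force: 0.0
```

```bash
python3 - <<'E'
from h import *
for c in ('scene','top'):
  g=cams.grab_frame(c); V,U=np.mgrid[0:480,0:640]; P=pts(g,np.c_[U.ravel(),V.ravel()])
  for y in (-101,-226):
    print(c,y)
    for a in range(78,182,8):
      q=P[(P[:,2]>=a)&(P[:,2]<a+8)&(abs(P[:,0]-458)<60)&(abs(P[:,1]-y)<50)]
      if len(q)>3 and a%16==14 or (a>155 and len(q)>3): print(a,len(q),q.min(0).round(1),q.max(0).round(1))
    q=P[(P[:,2]>150)&(P[:,2]<185)&(abs(P[:,0]-450)<40)&(abs(P[:,1]-y)<33)]
    if len(q)>100:
      A=np.c_[q[:,:2],np.ones(len(q))]
      for _ in range(6):
        k=np.linalg.lstsq(A,q[:,2],rcond=None)[0]; e=q[:,2]-A@k; m=e>-2; A,q=A[m],q[m]
      print('top plane slope',k[:2].round(3),len(q))
  for n in ('near_hole','button_tip'):
    for o in look_for(g,n)[:1]: print(n,o['confidence'],pts(g,[o['at']]))
  if c=='scene': save('s6.png',cv2.resize(g['color'][200:380,250:450],None,fx=3,fy=3,interpolation=2))
E
```

```text
scene -101
scene -226
78 6 [ 478.2 -226.2   78.2] [ 488.8 -203.3   85.6]
94 16 [ 474.2 -224.5   95.2] [ 489.5 -199.5  101.8]
110 33 [ 464.7 -227.9  110. ] [ 488.8 -196.9  118. ]
126 46 [ 455.5 -229.   126.4] [ 487.6 -197.1  134. ]
142 89 [ 427.4 -227.5  142. ] [ 485.7 -197.9  149.9]
158 240 [ 432.8 -252.3  158.1] [ 485.1 -201.3  166. ]
166 179 [ 433.8 -251.9  166. ] [ 478.7 -201.9  169.9]
top plane slope [-0.087 -0.045] 322
near_hole 0.62 [[ 459.84416298 -202.07923102  156.55871285]]
top -101
78 29 [ 417.3 -135.9   79.4] [470.4 -82.9  85.9]
94 53 [ 418.3 -135.3   94. ] [477.6 -84.4 101.9]
110 61 [ 420.6 -134.5  110.2] [469.9 -77.3 117.9]
126 51 [ 424. -133.  126.] [476.7 -77.8 134. ]
142 65 [ 426.3 -131.6  142.3] [472.9 -86.4 149.9]
158 872 [ 428.5 -130.4  158. ] [483.  -74.9 165.9]
166 11 [ 429.4 -124.4  166. ] [453.6 -87.3 168.2]
top plane slope [-0.072 -0.008] 739
top -226
94 44 [ 415.4 -264.    94.4] [ 468.7 -195.8  101.8]
110 83 [ 419.4 -262.4  110.1] [ 474.1 -196.8  118. ]
126 88 [ 421.8 -259.1  126. ] [ 470.4 -197.8  134. ]
142 75 [ 426.9 -257.6  142. ] [ 469.6 -200.8  149.8]
158 675 [ 430.8 -254.6  158. ] [ 483.2 -202.   166. ]
166 153 [ 433.3 -253.   166. ] [ 470.7 -205.9  169.9]
top plane slope [-0.09  -0.013] 655
near_hole 0.59 [[ 487.97516352 -308.86009523   66.80046665]]
button_tip 0.72 [[ 491.5864125  -309.56552396   64.71275919]]
```

```bash
python3 -c "
from h import *
print(ticket.job_done())"
```

```text
the job is handed in; nothing more can be done
None
```

I handed the job in at about 34 s: the sleeve is drawn out and locked, and in my last camera check the cup hung mouth-down on the sliding peg and the beaker on the fixed one, each tilted about 5°. The judge's verdict was not shown. The real fingertips stand about 38 mm shorter along the tool's z than stated, so my first grip closed on air above the sleeve before I allowed for it.

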